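Fit the driver tray over the lamp's studs

TASK

Pick up the driver tray (the white driver box on a steel plate) and fit it to the back of the round lamp in the spring nest: its plate has to go down over the lamp's two studs, which you will have to find by feel, sliding the plate lightly over them until both holes drop on. Press gently all the while, never more than about 25 newtons, and leave the tray flat and fully home on the lamp. Leave the meter, the spare driver and the screwdriver where they are.

Things in the scene. Friction and masses are not known exactly. Their poses are not given: they have to be found in the camera images.
- tray: Driver tray, 0.17 to 0.34 kg, flat on the bench: plain steel plate 150 (x) x 50 (y) x 5 mm with a white driver box on its middle. Origin: centre of the plate's underside, z up. One through hole of 12.6 mm diameter near each end, on the long centre line at x = -62 and +62 mm. Fits either way round.
- driver_box (a point): Centre of the top of the tray's white driver box, 84 (x) x 30 (y) x 31 mm, its axes those of the tray; 36 mm above the plate's underside. Grip the box across its 30 mm width (y), fingertips just above the plate; rigid with the plate.
- lamp: Round lamp, 200 mm diameter, face down in the spring nest. Origin: centre of its underside, 44 mm over the bench when unpressed; z up. It gives straight down only, up to 12 mm: starts to give at about 4 N, then 0.8 N per mm (14 N at the bottom, rigid after that); springs back when unloaded, so it pops up under the plate and the push falls away when the holes are found.
- lamp_back (a point): Centre of the lamp's flat aluminium back (186 mm diameter), 34 mm above the lamp's origin, 78 mm over the bench; axes those of the lamp. The tray is home when the plate's underside lies flat on this face with both studs through its holes.
- stud_place (a point): NOMINAL midpoint of the two studs, at back level (same point as lamp_back). Blunt steel studs, 10 mm diameter, stand 10 mm out of the back, 124 mm apart along the lamp's x. On each lamp the real pair is shifted by up to 9 mm in x and up to 6 mm in y from this point, together and without turning; the shift is not reported. They stay put when pushed.
- nest: Spring nest, fixed on the bench: a dark steel base 190 x 190 x 22 mm with four plungers, under the lamp. Origin: centre of its underside; its x and y axes are parallel to the lamp's.
- meter: Orange hand-held meter 150 x 75 x 34 mm lying on the bench. Bystander. Origin: centre of its underside.
- spare_driver: Spare driver: a white box 84 x 30 x 31 mm with no plate, on the bench. Bystander. Origin: centre of its underside.
- screwdriver: Screwdriver lying on the bench, handle to its own -x. Bystander. Origin: under its middle.
There are look-alikes about, which are no part of the job. Of the things shaped like the tray, the steel one is meant.

How it is judged:
On the way:
1. the tray is lifted off the bench (height (world z) of tray above 0.03 m), for 0.2 s.
At the end, for the whole second after the job is handed in: The tray rests flat on the lamp's back (underside within 2.5 mm of it, tilt under 2 degrees), which is possible there only with both studs through its holes; its middle is within 14 mm of the lamp's middle, its long side along the line of the studs; it is released and at rest (z of tray in the frame of lamp between 0.032 and 0.0365 m and horizontal distance between tray and lamp below 0.014 m and angle between the x axis of tray and the x axis of lamp, either way round below 0.1 rad and angle between tray's own z axis and vertical below 0.035 rad and linear speed of tray below 0.02 m/s); the robot touches nothing.
It fails at once if the tray is pressed on, pushed against or dropped on the lamp or its studs with more than 25 N (contact force between tray and lamp above 25 N).
It fails at once if the robot itself pushes the lamp with more than 25 N (contact force between any of the arm, the fingers and lamp above 25 N).
It fails at once if the meter is disturbed (distance of meter from where it was at the start of the episode above 0.02 m).
It fails at once if the spare driver is disturbed (distance of spare_driver from where it was at the start of the episode above 0.02 m).
It fails at once if the screwdriver is disturbed (distance of screwdriver from where it was at the start of the episode above 0.02 m).
It also fails if it takes over 72 s, if anything falls off the work surface, if the arm or the gripper's body presses on something with over 40 N, if the wrist force passes 120 N, or if a joint passes its speed limit or range.

ROBOT

A 6-joint arm with a two-finger parallel gripper is mounted at the origin on the work surface. World frame = base frame: x ahead of the robot, y to its left, z up, the work surface at z = 0. Lengths are in m, angles in rad, forces in N, time in s.
With the tool pointing down it reaches from about 0.35 to 0.85 m from the base axis. Payload 8.1 kg.
Tool frame: the origin (TCP) lies between the finger pads; the fingertips stand 11 mm ahead of it and the grasp point (between the pads) lies 8 mm behind it (tips_ahead is the z of the fingertips in the tool frame, in m); z points along the fingers, y is the line along which they close (so a half turn about z gives the same grasp; the last joint's range is limited). The gripper opens to 93 mm and grips with 3 to 60 N. Pads are 15 mm wide; open, the fingers measure 128 mm over their backs; the gripper's body (75 mm by 188 mm) begins 65 mm behind the grasp point.
Start: joints at [1.208, 0.13, 1.488, -0, 1.523, -0.085], TCP at [0.165, 0.577, 0.23] pointing down, gripper open.
Joint ranges: [-2.96, 2.96], [-0.89, 2.26], [0.02, 2.5], [-1.34, 4.48], [0, 2.73], [-2.66, 2.66]. Speed limits (rad/s): [2.39, 2.39, 2.79, 3.14, 3.14, 3.14].

INTERFACE

Orientations are given as a rotation vector (axis times angle).
In Python, from plant import read_state, read_camera, close_job, tips_ahead gives the robot as it stands. The module is installed in compiled form; this text tells all that it offers.
- The arm moves only by the tool move_arm, never from a script. Its argument "plan" is a list of rows, each a list of 7 numbers: the turn, a rotation vector about the tool's x, y, z in units of 6 degrees (1.0 is 6 degrees), then the shift along the tool's x, y, z in units of 25 mm (1.0 is 25 mm), then the finger opening in mm, from 0 to 93. A call has exactly 10 rows; each row shifts and turns the commanded pose from where the row before left it, along the tool's axes as they then stand; what a row does not reach is not made up. A row lasts 1/10 s, in which the tool goes at most 50 mm and 8.59 degrees, less where a joint would pass 70% of its speed; a pose out of reach is approached as far as the arm can. A call is refused whole if a number of a shift passes 1 or a number of a turn 1, either way. A call with a gripper value outside its range is refused whole. The fingers move at their own pace and stop on an object; "force" is the grip in N (left out, the last holds). Time passes only in rows, so rows that do not move let the fingers close, or fill a call up. It gives the time, the measured TCP pose, the force, the opening and the grip force at its end, in the units of the state.
- read_state(): the state, without advancing time (a new reading comes with each control period).
- read_camera(name): name is "scene" or "top" or "wrist"; returns a dict with "frame" (400x640x3 uint8, red, green, blue), "z_map" (400x640 float32, m along the optical axis (not along the pixel's ray), 0 where there is no reading), "fx", "fy", "cx", "cy" (pixels), "rvec" (rotation vector, rad) and "tvec" (3), from world to camera coordinates, as OpenCV has them. Camera axes: x right, y down, z forward; pixel columns grow to the right and rows downward; lengths in m; the calibration is good to about 2 mm. A picture is of the moment at which its call begins.
- close_job(): hands the job in; it is judged then, once.
The state is a dict: "t": time; "q": joint angles; "dq": joint speeds; "joint_torque": joint torques, N m; "tool_pos": TCP position; "orientation": TCP orientation; "force": force on the tool from outside, world axes, zero at the start; "wrist_torque": the same for the moment, N m; "opening": finger opening in m; "gripper_force": force on a finger pad.
Only numpy, scipy, OpenCV 4.12 (cv2) and the standard library are available. Lean on these libraries where they do the work, as an engineer would, in place of code of your own. Each camera call takes 0.05 s, during which the arm holds its last target. There are 200 camera calls.

## Working session

There is one attempt and no reset: what is moved stays moved. The work goes in short steps, Python scripts to look and compute and a tool call to move; the robot and the scene stay as the last step left them, time stands still between calls to the robot, and variables do not carry over. Pictures are saved under pics/ and viewed, at most 10 in all, crops included, and the job is handed in when it is done.

Besides the shell and the picture viewer there is one more tool, called as a command line: name --pt "numbers of a row" for each row, then --argument value for the rest. move_arm: Moves the arm, as the interface text tells. Its arguments: {"type":"object","properties":{"plan":{"type":"array","items":{"type":"array","items":{"type":"number"}}},"force":{"type":"number"}},"required":["plan"]}

```bash
mkdir -p pics; cat > h.py <<'E'
import numpy as np, cv2
from scipy.spatial.transform import Rotation as R
from plant import read_state, read_camera, close_job, tips_ahead
def cloud(c):
    z=c["z_map"]; v,u=np.mgrid[0:z.shape[0],0:z.shape[1]]
    p=np.stack([(u-c["cx"])/c["fx"]*z,(v-c["cy"])/c["fy"]*z,z],-1)
    M=R.from_rotvec(np.ravel(c["rvec"])).as_matrix()
    w=(p-np.ravel(c["tvec"]))@M; w[z==0]=np.nan
    return w
def save(n,f): cv2.imwrite("pics/"+n,cv2.cvtColor(f,cv2.COLOR_RGB2BGR))
E
python3 - <<'E'
from h import *
for n in ("top","scene"):
    c=read_camera(n); save(n+"1.png",c["frame"]); np.savez(n+"1.npz",w=cloud(c),f=c["frame"])
    print(n,c["fx"],c["rvec"],c["tvec"])
print(read_state(),tips_ahead)
E
```

```text
top 425.6639961052953 [ 2.16891555 -2.19809991  0.08976992] [0.02634114 0.59672434 1.19182391]
scene 363.1692916939967 [ 2.07103302  0.50927705 -0.29706936] [-0.5494803  -0.08180726  1.35680622]
{'t': 0.1, 'q': array([ 1.20759826e+00,  1.31100995e-01,  1.48915698e+00, -3.86348257e-05,
        1.52302793e+00, -8.54330001e-02]), 'dq': array([-9.85002219e-04, -2.34066827e-03, -2.93784546e-03,  9.22935121e-05,
        8.70833456e-04,  1.20735910e-03]), 'joint_torque': array([ 1.01502337e-03, -5.61333847e+01, -4.93095195e+01,  7.70403002e-02,
        2.89466162e-02, -8.82026347e-05]), 'tool_pos': array([0.16435614, 0.57652743, 0.22869054]), 'orientation': array([-4.34861073e-01, -3.11100682e+00,  2.60632602e-03]), 'force': array([-0.0377783 ,  0.31056708,  0.35087021]), 'wrist_torque': array([2.08112712e-02, 5.68099793e-02, 4.30168838e-05]), 'gripper_force': 0.0, 'opening': 0.09302404264422272} 0.011
```

View pics/top1.png

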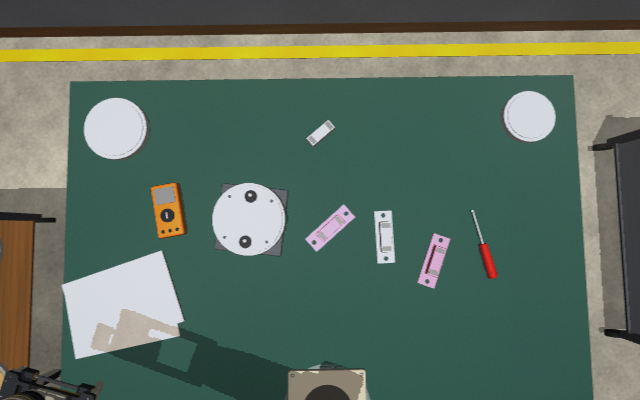

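View pics/scene1.png

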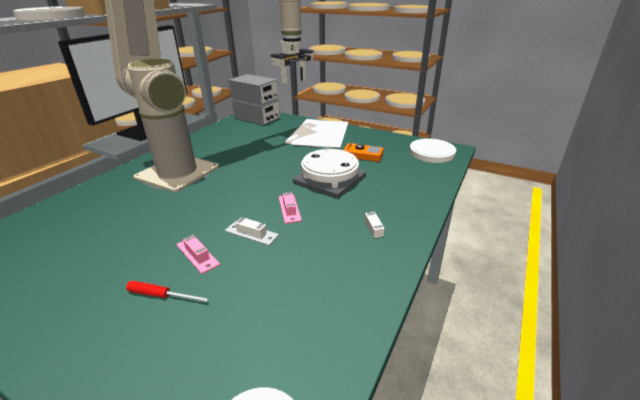

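The top view shows three tray-shaped things. Pink ones are at (330,228) and (433,261), and a grey steel one with a white box is at (385,237). The spare driver, with no plate, is at (320,133). I choose the one at (385,237). The lamp is at (249,218) with dark discs at (250,196) and (245,241). The meter is at (168,210) and the screwdriver at (484,245).

```bash
python3 - <<'E'
from h import *
d=np.load("top1.npz"); w,f=d["w"],d["f"]
a=cv2.resize(f[170:300,205:465],None,fx=3,fy=3,interpolation=cv2.INTER_CUBIC); save("crop1.png",a)
hsv=cv2.cvtColor(f,cv2.COLOR_RGB2HSV)
for v,u in [(237,385),(215,384),(258,386),(218,249),(196,250),(241,245),(250,222),(186,222),(228,330)]: print(u,v,f[v,u],w[v,u].round(4))
Z=w[...,2]
# lamp: height about .078
def box(u0,u1,v0,v1):
    m=np.zeros(Z.shape,bool); m[v0:v1,u0:u1]=1; return m
lm=box(205,295,175,265)&(abs(Z-.078)<.006); 
def big(m): 
    n,l,s,_=cv2.connectedComponentsWithStats(m.astype(np.uint8)); return l==1+np.argmax(s[1:,4])
lm=big(lm); c=max(cv2.findContours(lm.astype(np.uint8),0,1)[0],key=len)[:,0]
P=w[c[:,1],c[:,0]][:,:2]; print("lamp",cv2.minEnclosingCircle(P.astype(np.float32)),np.nanmedian(Z[lm]))
ne=box(205,295,175,265)&(hsv[...,2]<95)&(hsv[...,1]<70)&(Z>.012)&(Z<.03)
print("nest",ne.sum(),cv2.minAreaRect(w[ne][:,:2].astype(np.float32)))
tr=big(box(365,405,205,268)&(hsv[...,1]<50)&(hsv[...,2]>90))
print("trayrect",cv2.minAreaRect(w[tr][:,:2].astype(np.float32)), np.nanmedian(Z[tr]))
bx=tr&(Z>.025); print("box",cv2.minAreaRect(w[bx][:,:2].astype(np.float32)),w[bx].mean(0))
dk=lm&(hsv[...,2]<90); n,l,s,ce=cv2.connectedComponentsWithStats(dk.astype(np.uint8))
for i in range(1,n):
    if s[i,4]>20: print(s[i],ce[i],w[l==i].mean(0),w[l==i][:,2].max(),w[l==i][:,2].min())
E
```

```text
385 237 [215 219 225] [ 0.4767 -0.1711  0.0338]
384 215 [ 81 108 101] [ 0.5394 -0.175   0.0017]
386 258 [57 95 85] [ 4.158e-01 -1.778e-01  2.000e-04]
249 218 [216 219 226] [0.534  0.2043 0.0757]
250 196 [160 162 168] [0.5927 0.1992 0.0907]
245 241 [199 202 210] [0.4722 0.2134 0.0863]
222 250 [54 79 72] [0.4453 0.2929 0.0043]
222 186 [76 85 85] [0.63   0.2942 0.0017]
330 228 [216 185 219] [ 0.504  -0.0168  0.0363]
lamp ((0.5322890877723694, 0.20566409826278687), 0.09839997440576553) 0.07828082381040086
nest 142 ((0.5321840643882751, 0.20624633133411407), (0.18993034958839417, 0.19010993838310242), 83.14154815673828)
trayrect ((0.47798842191696167, -0.17344391345977783), (0.15079593658447266, 0.05232073739171028), 4.0656819343566895) 0.0074352791092601725
box ((0.47801873087882996, -0.17417657375335693), (0.08270633220672607, 0.030755968764424324), 2.2579827308654785) [ 0.47804016 -0.17365187  0.03589965]
[245 191  11  11  81] [250.34567901 196.18518519] [0.59317553 0.2001048  0.07857745] 0.08351231403327575 0.07326433925842664
[240 236  11  12  88] [245.03409091 241.64772727] [0.47026565 0.21458728 0.07860993] 0.08330250808869263 0.07233943131262893
```

View pics/crop1.png

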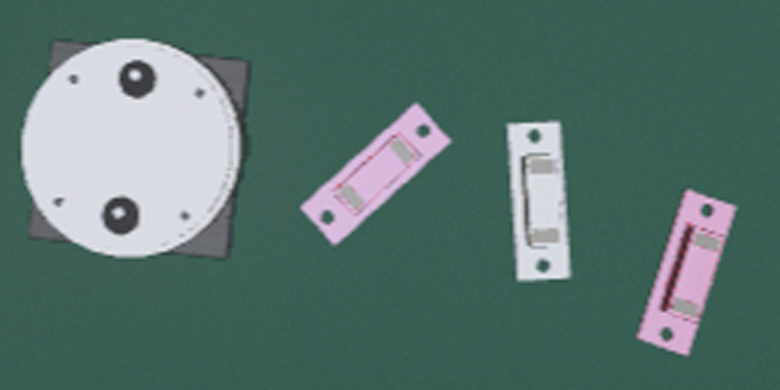

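The crop confirms the choice: the grey steel plate with two holes and a white box is in the centre, between the two pink look-alikes. The lamp's studs show as bright spots inside the dark discs at crop (134,75) and (118,212). I'll look at them with the wrist camera on the way.

```bash
cat >> h.py <<'E'
def go(p,yaw,s=None):
    """yaw: wanted world angle (deg) of tool y. Prints turn (units) and shift (units, tool axes after the turn), tool assumed straight down after"""
    s=s or read_state(); M=R.from_rotvec(s["orientation"]).as_matrix()
    y=M[:,1]; a=np.degrees(np.arctan2(y[1],y[0])); dy=(yaw-a+90)%180-90
    t=np.radians(a+dy); Y=np.array([np.cos(t),np.sin(t),0]); Z=np.array([0,0,-1.]); X=np.cross(Y,Z)
    T=np.stack([X,Y,Z],1); rv=R.from_matrix(M.T@T).as_rotvec()
    print("t",round(s["t"],2),"tool",s["tool_pos"].round(4),"turn u",(np.degrees(rv)/6).round(2),"shift u",(T.T@(np.array(p)-s["tool_pos"])/.025).round(3), "F",s["force"].round(2),"X",X.round(3))
E
python3 - <<'E'
from h import *
c=read_camera("wrist"); M=R.from_rotvec(np.ravel(c["rvec"])).as_matrix(); o=-M.T@np.ravel(c["tvec"]); s=read_state()
T=R.from_rotvec(s["orientation"]).as_matrix(); print("cam in tool",T.T@(o-s["tool_pos"]),"axis in tool",T.T@M[2],c["fx"])
go([.532,.206,.25],83.2); 
c=read_camera("top"); Mt=R.from_rotvec(np.ravel(c["rvec"])).as_matrix(); ot=-Mt.T@np.ravel(c["tvec"])
def ray(u,v,z):
    d=Mt.T@np.array([(u-c["cx"])/c["fx"],(v-c["cy"])/c["fy"],1]); return (ot+d*(z-ot[2])/d[2])[:2]
f=c["frame"]; g=cv2.cvtColor(f,cv2.COLOR_RGB2HSV)
for v0,v1 in ((210,222),(252,265)):
    sub=255-f[v0:v1,374:398].astype(int); wt=np.clip(sub.mean(2)-80,0,None)
    wt[:, :5]=0; wt[:,17:]=0
    V,U=np.mgrid[v0:v1,374:398]; u,v=(wt*U).sum()/wt.sum(),(wt*V).sum()/wt.sum(); print("hole",u,v,ray(u,v,.003))
for u,v in ((249.7,195.2),(244.5,240.7)): print("stud top",ray(u,v,.088))
E
```

```text
cam in tool [ 0.06992967 -0.00047426 -0.15417655] axis in tool [-2.55094191e-01 -3.41210915e-04  9.66916148e-01] 337.65933866151926
t 0.15 tool [0.1644 0.5766 0.2288] turn u [-0.01 -0.   -1.52] shift u [-16.357 -12.978  -0.847] F [-0.28  0.6   0.3 ] X [-0.993  0.118  0.   ]
hole 383.1297243769599 213.49265555372176 [ 0.5437876  -0.17239389]
hole 385.25039745627976 261.48784919373156 [ 0.40607012 -0.17495297]
stud top [0.59512416 0.20040752]
stud top [0.47306689 0.21446878]
```

move_arm --pt "0 0 -0.76 0 0 0 93" --pt "0 0 -0.76 0 0 0 93" --pt "0 0 0 -1 -0.8 0 93" --pt "0 0 0 -1 -0.8 0 93" --pt "0 0 0 -1 -0.8 0 93" --pt "0 0 0 -1 -0.8 0 93" --pt "0 0 0 -1 -0.8 0 93" --pt "0 0 0 -1 -0.8 0 93" --pt "0 0 0 -1 -0.8 0 93" --pt "0 0 0 -1 -0.8 0 93"

```text
t: 1.2
tool_pos: [0.3448, 0.3934, 0.2295]
orientation: [-0.186, -3.136, 0.0]
force: [0.1, 0.3, -0.1]
opening: 0.093
gripper_force: 0.0
```

move_arm --pt "0 0 0 -1 -0.8 0.1 93" --pt "0 0 0 -1 -0.8 0.1 93" --pt "0 0 0 -1 -0.8 0.1 93" --pt "0 0 0 -1 -0.8 0.1 93" --pt "0 0 0 -1 -0.8 0.1 93" --pt "0 0 0 -1 -0.8 0.1 93" --pt "0 0 0 -1 -0.8 0.1 93" --pt "0 0 0 -1 -0.8 0.1 93" --pt "0 0 0 -0.36 -0.2 0.1 93" --pt "0 0 0 0 0 0 93"

```text
t: 2.2
tool_pos: [0.5325, 0.205, 0.2063]
orientation: [-0.19, -3.135, 0.001]
force: [-0.6, -0.6, -1.0]
opening: 0.093
gripper_force: 0.0
```

```bash
python3 - <<'E'
from h import *
c=read_camera("wrist"); save("w1.png",c["frame"])
import pickle; pickle.dump(c,open("w1.pkl","wb"))
go([.532,.206,.2],83.2); go([.478,-.174,.13],93.3)
E
```

```text
t 2.25 tool [0.5319 0.2059 0.2066] turn u [-0.   -0.01 -0.01] shift u [-0.005  0.004  0.264] F [0.6  0.39 0.58] X [-0.993  0.118  0.   ]
t 2.25 tool [0.5319 0.2059 0.2066] turn u [ 0.   -0.01 -1.69] shift u [  3.025 -15.047   3.064] F [0.6  0.39 0.58] X [-0.998 -0.058 -0.   ]
```

View pics/w1.png

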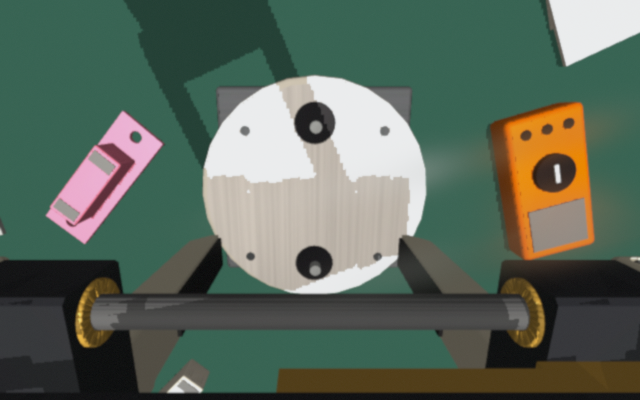

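The wrist view shows the lamp in the middle, with dark discs at (315,122) and (314,262). The grey studs are inside them at about (316,127) and (315,270). I'll measure where they sit.

```bash
python3 - <<'E'
from h import *
import pickle; c=pickle.load(open("w1.pkl","rb")); f=c["frame"]; w=cloud(c)
M=R.from_rotvec(np.ravel(c["rvec"])).as_matrix(); o=-M.T@np.ravel(c["tvec"])
def ray(u,v,z):
    d=M.T@np.array([(u-c["cx"])/c["fx"],(v-c["cy"])/c["fy"],1]); return (o+d*(z-o[2])/d[2])[:2]
g=cv2.cvtColor(f,cv2.COLOR_RGB2GRAY); D=[];S=[]
for (u0,v0) in ((315,122),(314,262)):
    V,U=np.mgrid[v0-24:v0+25,u0-24:u0+25]; s=g[v0-24:v0+25,u0-24:u0+25]
    m=(s<80); n,l,st,ce=cv2.connectedComponentsWithStats(m.astype(np.uint8)); k=l==1+np.argmax(st[1:,4])
    cc=max(cv2.findContours(k.astype(np.uint8),0,1)[0],key=cv2.contourArea); e=cv2.fitEllipse(cv2.convexHull(cc)); d=ray(e[0][0]+u0-24,e[0][1]+v0-24,.078)
    fill=np.zeros_like(s); cv2.ellipse(fill,(e[0],(e[1][0]-4,e[1][1]-4),e[2]),1,-1)
    b=(fill>0)&(s>80); zz=w[V,U][...,2]
    hi=(fill>0)&(s>125); pu,pv=U[hi].mean(),V[hi].mean()
    print("disc",e,d,"stud px",U[b].mean(),V[b].mean(),b.sum(),"top",pu,pv,hi.sum(),ray(pu,pv,.088)," zmax",np.nanmax(zz), "depth", np.nanmean(w[V,U][(zz>.085)&(fill>0)],0))
    print(s[16:40,14:36]); D.append(d);S.append(ray(pu,pv,.088))
D=np.array(D);S=np.array(S); print("dmid",D.mean(0),"smid",S.mean(0),S[0]-S[1],D[0]-D[1])
# lamp contour
m=(abs(w[...,2]-.078)<.004); m[:, :190]=0;m[:,440:]=0; n,l,st,ce=cv2.connectedComponentsWithStats(m.astype(np.uint8)); k=l==1+np.argmax(st[1:,4])
print(st[1+np.argmax(st[1:,4])],cv2.minEnclosingCircle(w[k][:,:2].astype(np.float32)))
E
```

```text
disc ((23.12026023864746, 24.39321517944336), (38.60230255126953, 40.5992317199707), 166.85092163085938) [0.47047285 0.21552362] stud px 315.54744525547443 126.72992700729927 137 top 315.4466019417476 126.77669902912622 103 [0.47368312 0.21607353]  zmax 0.08874366803956636 depth [0.47388971 0.21603625 0.08716682]
[[ 32  31  30  32  30  31  31  31  28  31  31  29  30  31  31  37  49  56
   57  64  66  67]
 [ 30  31  30  31  30  31  30  31  31  30  30  31  30  29  30  32  36  38
   47  59  66  68]
 [ 30  31  29  31  30  31  30  30  30  31  30  31  31  30  31  29  30  30
   41  58  66  67]
 [ 31  32  30  30  30  30  29  30  30  31  30  30  30  28  29  31  29  30
   40  58  65  66]
 [ 31  30  32  31  30  30  30  30  31  32  31  30  30  32  31  32  29  31
   39  57  65  66]
 [ 32  29  32  31  30  30  30  31  34  38  44  42  40  35  32  30  30  30
   39  58  66  66]
 [ 30  30  29  29  30  31  34  44  57  71  82  81  70  58  44  33  31  31
   40  57  65  66]
 [ 30  31  29  29  30  33  53  80 102 118 127 127 117 102  78  51  34  31
   39  57  64  66]
 [ 31  30  31  30  33  52  86 119 141 149
[... 3500 characters left out ...]
  95  53
   37  37  37  37]
 [ 32  32  30  31  35  50  88 124 142 146 146 147 145 141 133 115  75  44
   37  35  37  40]
 [ 33  33  32  31  32  36  58  94 119 133 138 139 133 125 106  79  52  39
   35  37  38  49]
 [ 43  35  34  32  33  34  39  55  76  99 112 114 104  89  68  46  39  37
   38  40  53  83]
 [ 80  57  42  35  33  34  35  37  43  56  65  66  59  52  42  37  38  39
   47  66  98 134]
 [130 103  77  57  44  38  34  35  37  37  36  38  38  38  40  46  53  65
   86 121 162 189]]
dmid [0.53184534 0.20807234] smid [0.53491461 0.208612  ] [-0.12246298  0.01492306] [-0.12274498  0.01490257]
[  207    83   215   211 34981] ((0.5326116681098938, 0.20785653591156006), 0.09318994730710983)
```

move_arm --pt "0 0 -0.85 0 0 0 93" --pt "0 0 -0.84 0 0 0 93" --pt "0 0 0 0.2 -1 0 93" --pt "0 0 0 0.2 -1 0 93" --pt "0 0 0 0.2 -1 0 93" --pt "0 0 0 0.2 -1 0 93" --pt "0 0 0 0.2 -1 0 93" --pt "0 0 0 0.2 -1 0 93" --pt "0 0 0 0.2 -1 0 93" --pt "0 0 0 0.2 -1 0 93"

```text
t: 3.25
tool_pos: [0.5033, 0.0046, 0.2074]
orientation: [-0.095, 3.14, 0.001]
force: [0.2, -0.6, 0.6]
opening: 0.0929
gripper_force: 0.0
```

move_arm --pt "0 0 0 0.2 -1 0 93" --pt "0 0 0 0.2 -1 0 93" --pt "0 0 0 0.2 -1 0 93" --pt "0 0 0 0.2 -1 0 93" --pt "0 0 0 0.2 -1 0 93" --pt "0 0 0 0.2 -1 0 93" --pt "0 0 0 0.2 -1 0 93" --pt "0 0 0 0 0 0.26 93" --pt "0 0 0 0 0 0 93" --pt "0 0 0 0 0 0 93"

```text
t: 4.25
tool_pos: [0.4792, -0.1712, 0.2004]
orientation: [0.094, -3.14, -0.001]
force: [0.1, -0.1, 0.9]
opening: 0.093
gripper_force: 0.0
```

```bash
python3 - <<'E'
from h import *
c=read_camera("wrist"); save("w2.png",c["frame"]); f=c["frame"]; w=cloud(c)
import pickle; pickle.dump(c,open("w2.pkl","wb"))
M=R.from_rotvec(np.ravel(c["rvec"])).as_matrix(); o=-M.T@np.ravel(c["tvec"])
def ray(u,v,z):
    d=M.T@np.array([(u-c["cx"])/c["fx"],(v-c["cy"])/c["fy"],1]); return (o+d*(z-o[2])/d[2])[:2]
h=cv2.cvtColor(f,cv2.COLOR_RGB2HSV); near=np.hypot(w[...,0]-.478,w[...,1]+.174)<.09
m=near&(h[...,1]<60)&(h[...,2]>90)&(w[...,2]<.045)&(w[...,2]>.0025)
print("plate",m.sum(),cv2.minAreaRect(w[m&(w[...,2]<.012)][:,:2].astype(np.float32)))
print("box",cv2.minAreaRect(w[m&(w[...,2]>.03)][:,:2].astype(np.float32)))
r=cv2.boundingRect(m.astype(np.uint8)); print(r)
full=cv2.fillPoly(np.zeros(m.shape,np.uint8),[cv2.convexHull(np.argwhere(m)[:,::-1].astype(np.int32))],1)
holes=(full>0)&~((h[...,1]<60)&(h[...,2]>90)); n,l,s,ce=cv2.connectedComponentsWithStats(holes.astype(np.uint8))
for i in range(1,n):
    if s[i,4]>30: print(s[i],ce[i],ray(*ce[i],.005),ray(*ce[i],0))
go([.478,-.174,.019],93.3)
E
```

```text
plate 6385 ((0.4779169261455536, -0.17282503843307495), (0.15047502517700195, 0.05011633783578873), 2.269132137298584)
box ((0.477713018655777, -0.17281781136989594), (0.08430281281471252, 0.03000364825129509), 2.2243263721466064)
(285, 107, 51, 141)
[306 115  10  10  80] [310.125 119.5  ] [ 0.4152431  -0.17504114] [ 0.41532824 -0.17502504]
[304 232   9   8  56] [307.78571429 235.19642857] [ 0.53871675 -0.17023867] [ 0.54056728 -0.17015391]
t 4.3 tool [ 0.4793 -0.1713  0.2006] turn u [ 0.01 -0.    0.02] shift u [ 0.059 -0.103  7.264] F [ 0.47 -0.65  0.48] X [-0.998 -0.058 -0.   ]
```

View pics/w2.png

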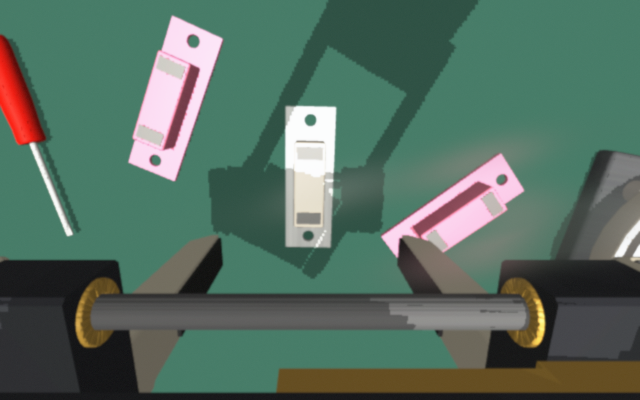

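The wrist view shows the steel tray at centre (310,177), clear of the pink ones. I go down over it with the fingers at 60 mm.

move_arm --pt "0 0 0.19 0.06 -0.06 0.5 60" --pt "0 0 0 0 0 1 60" --pt "0 0 0 0 0 1 60" --pt "0 0 0 0 0 1 60" --pt "0 0 0 0 0 1 60" --pt "0 0 0 0 0 1 60" --pt "0 0 0 0 0 0.9 60" --pt "0 0 0 0 0 0.6 60" --pt "0 0 0 0 0 0.26 60" --pt "0 0 0 0 0 0 60"

```text
t: 5.3
tool_pos: [0.4768, -0.1736, 0.0178]
orientation: [0.06, -3.139, -0.002]
force: [0.2, 0.4, 0.0]
opening: 0.0598
gripper_force: 0.0
```

```bash
python3 -c "
from h import *
go([.4778,-.1728,.019],92.25)"
```

```text
t 5.3 tool [ 0.4768 -0.1736  0.0178] turn u [ 0.01 -0.02 -0.01] shift u [-0.042  0.03  -0.048] F [0.21 0.37 0.  ] X [-0.999 -0.039 -0.   ]
```

move_arm --pt "0 0 0 -0.04 0.03 -0.04 20" --pt "0 0 0 0 0 0 20" --pt "0 0 0 0 0 0 20" --pt "0 0 0 0 0 0 20" --pt "0 0 0 0 0 0 20" --pt "0 0 0 0 0 0 20" --pt "0 0 0 0 0 0 20" --pt "0 0 0 0 0 0 20" --pt "0 0 0 0 0 0 20" --pt "0 0 0 0 0 0 20" --force 40

```text
t: 6.3
tool_pos: [0.4792, -0.1736, 0.0208]
orientation: [-0.06, 3.14, -0.0]
force: [-0.7, 3.5, 6.6]
opening: 0.0296
gripper_force: 40.0
```

move_arm --pt "0 0 0 0 0 -0.3 20" --pt "0 0 0 0 0 -0.6 20" --pt "0 0 0 0 0 -1 20" --pt "0 0 0 0 0 -1 20" --pt "0 0 0 0 0 -1 20" --pt "0 0 0 0 0 -0.8 20" --pt "0 0 0 0 0 -0.3 20" --pt "0 0 0 0 0 0 20" --pt "0 0 0 0 0 0 20" --pt "0 0 0 0 0 0 20"

```text
t: 7.3
tool_pos: [0.4778, -0.1732, 0.1436]
orientation: [0.06, -3.139, -0.002]
force: [-0.1, 0.8, -2.8]
opening: 0.0295
gripper_force: 40.0
```

```bash
python3 - <<'E'
from h import *
s=read_state(); print(s["opening"],s["gripper_force"],s["force"],s["wrist_torque"])
c=read_camera("wrist"); save("w3.png",c["frame"]); w=cloud(c); h=cv2.cvtColor(c["frame"],cv2.COLOR_RGB2HSV)
T=R.from_rotvec(s["orientation"]).as_matrix(); p=(w-s["tool_pos"])@T
m=(abs(p[...,0])<.09)&(abs(p[...,1])<.035)&(abs(p[...,2])<.022)
pl=m&(p[...,2]>.002)
for nm,q in (("plate",p[pl]),("box",p[m&(p[...,2]<-.014)])): print(nm,len(q),q.min(0),q.max(0),np.median(q,0))
q=p[pl]; A=np.c_[q[:,:2],np.ones(len(q))]; print("plane",np.linalg.lstsq(A,q[:,2],rcond=None)[0])
go([.535,.2086,.15],83.1)
E
```

```text
0.02952023719154472 39.99920904636383 [-0.09949337  0.7831841  -2.7592733 ] [0.02027281 0.05622193 0.01526854]
plate 10255 [-0.07396399 -0.02923044  0.00200356] [0.0763105  0.0275141  0.02182823] [ 0.04962463 -0.00094404  0.01643426]
box 7716 [-0.03946363 -0.03102698 -0.02198645] [ 0.04377062  0.02944003 -0.01400011] [ 0.01220488 -0.00050229 -0.01478481]
plane [0.00029853 0.00053438 0.01604902]
t 7.35 tool [ 0.4778 -0.1733  0.1436] turn u [ 0.01 -0.02  1.52] shift u [-0.435 15.438 -0.255] F [-0.41  0.04 -3.29] X [-0.993  0.12   0.   ]
```

View pics/w3.png

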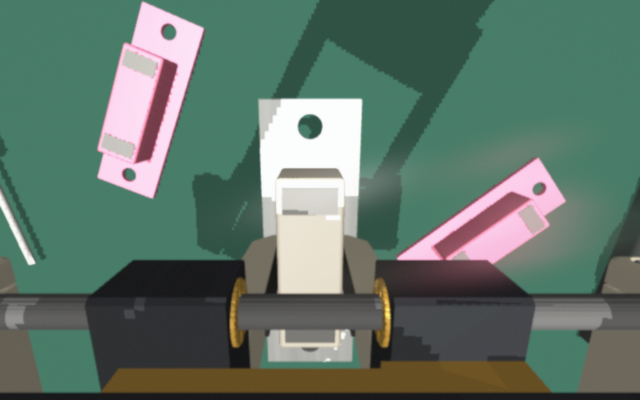

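The tray is held level. In the wrist view its front hole is at (310,126). I carry it to above the studs.

move_arm --pt "0 0 0.76 0 0 0 20" --pt "0 0 0.76 0 0 0 20" --pt "0 0 0 -0.06 0.9 0 20" --pt "0 0 0 -0.06 1 0 20" --pt "0 0 0 -0.06 1 0 20" --pt "0 0 0 -0.06 1 0 20" --pt "0 0 0 -0.06 1 0 20" --pt "0 0 0 -0.06 1 0 20" --pt "0 0 0 -0.06 1 0 20" --pt "0 0 0 -0.06 1 0 20"

```text
t: 8.35
tool_pos: [0.5139, 0.022, 0.144]
orientation: [-0.189, -3.134, 0.0]
force: [0.5, 1.0, -3.0]
opening: 0.0298
gripper_force: 40.0
```

move_arm --pt "0 0 0 0 1 0 20" --pt "0 0 0 0 1 0 20" --pt "0 0 0 0 1 0 20" --pt "0 0 0 0 1 0 20" --pt "0 0 0 0 1 0 20" --pt "0 0 0 0 1 0 20" --pt "0 0 0 0 1 0 20" --pt "0 0 0 0 0.53 0 20" --pt "0 0 0 0 0 0.3 20" --pt "0 0 0 0 0 0 20"

```text
t: 9.35
tool_pos: [0.536, 0.207, 0.1355]
orientation: [-0.189, -3.133, 0.003]
force: [-0.4, -0.8, -2.1]
opening: 0.0299
gripper_force: 40.0
```

```bash
python3 - <<'E'
from h import *
s=read_state(); print(s["opening"],s["force"],s["wrist_torque"])
c=read_camera("wrist"); f=c["frame"]; save("w4.png",f[60:300,200:440]); 
T=R.from_rotvec(s["orientation"]).as_matrix(); M=R.from_rotvec(np.ravel(c["rvec"])).as_matrix(); o=-M.T@np.ravel(c["tvec"])
g=cv2.cvtColor(f,cv2.COLOR_RGB2GRAY)[108:146,290:330]
for th in (100,140):
    n,l,st,ce=cv2.connectedComponentsWithStats((g<th).astype(np.uint8))
    for i in range(1,n):
        if st[i,4]>60:
            u,v=ce[i]+[290,108]; d=T.T@M.T@np.array([(u-c["cx"])/c["fx"],(v-c["cy"])/c["fy"],1]); oo=T.T@(o-s["tool_pos"]); print(th,u,v,st[i], "top edge plane",oo+d*(.016-oo[2])/d[2])
go([.5362,.2085,.112],83.1)
E
```

```text
0.02987514084579748 [-0.35970331 -0.78298566 -2.13016437] [ 0.0091294   0.01295893 -0.02574968]
100 306.2452830188679 126.06037735849057 [  8   6  23  25 265] top edge plane [ 0.06386214 -0.00223109  0.016     ]
140 308.1020408163265 126.01020408163265 [  7   5  26  27 392] top edge plane [ 0.06388595 -0.0013168   0.016     ]
t 9.4 tool [0.5362 0.2066 0.1361] turn u [-0.02 -0.02 -0.01] shift u [0.01  0.074 0.963] F [ 0.52  0.02 -2.75] X [-0.993  0.12   0.   ]
```

View pics/w4.png

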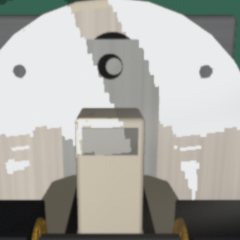

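The crop shows the stud through the front hole at crop (110,66), roughly concentric. I descend gently.

move_arm --pt "0.02 0.02 0 -0.016 0.084 0.5 20" --pt "0 0 0 0 0 0.3 20" --pt "0 0 0 0 0 0.1 20" --pt "0 0 0 0 0 0.06 20" --pt "0 0 0 0 0 0.06 20" --pt "0 0 0 0 0 0.06 20" --pt "0 0 0 0 0 0.06 20" --pt "0 0 0 0 0 0.06 20" --pt "0 0 0 0 0 0 20" --pt "0 0 0 0 0 0 20"

```text
t: 10.4
tool_pos: [0.5377, 0.2099, 0.1076]
orientation: [-0.189, -3.134, 0.003]
force: [0.3, 0.3, -3.3]
opening: 0.0296
gripper_force: 40.0
```

```bash
python3 -c "
from h import *
s=read_state();print(s['wrist_torque'])
go([.5365,.2089,.099],83.1)"
```

```text
[ 0.04987912 -0.01327855 -0.02866125]
t 10.4 tool [0.5377 0.2099 0.1076] turn u [-0.02 -0.02 -0.  ] shift u [ 0.043 -0.044  0.345] F [ 0.25  0.35 -3.27] X [-0.993  0.12   0.   ]
```

move_arm --pt "0 0 0 0 0 0.04 20" --pt "0 0 0 0 0 0.04 20" --pt "0 0 0 0 0 0.04 20" --pt "0 0 0 0 0 0.04 20" --pt "0 0 0 0 0 0 20" --pt "0 0 0 0 0 0 20" --pt "0 0 0 0 0 0 20" --pt "0 0 0 0 0 0 20" --pt "0 0 0 0 0 0 20" --pt "0 0 0 0 0 0 20"

```text
t: 11.4
tool_pos: [0.5377, 0.2099, 0.1037]
orientation: [-0.189, -3.134, 0.003]
force: [-0.8, -0.5, -2.7]
opening: 0.0297
gripper_force: 40.0
```

```bash
python3 -c "
from h import *
s=read_state();print(s['wrist_torque'])
go([.5365,.2089,.099],83.1)"
```

```text
[ 0.00093457 -0.01101126 -0.01755984]
t 11.4 tool [0.5377 0.2099 0.1037] turn u [-0.02 -0.02 -0.  ] shift u [ 0.044 -0.044  0.186] F [-0.78 -0.46 -2.7 ] X [-0.993  0.12   0.   ]
```

move_arm --pt "0 0 0 0 0 0.04 20" --pt "0 0 0 0 0 0.04 20" --pt "0 0 0 0 0 0.04 20" --pt "0 0 0 0 0 0.04 20" --pt "0 0 0 0 0 0.04 20" --pt "0 0 0 0 0 0 20" --pt "0 0 0 0 0 0 20" --pt "0 0 0 0 0 0 20" --pt "0 0 0 0 0 0 20" --pt "0 0 0 0 0 0 20"

```text
t: 12.4
tool_pos: [0.5378, 0.2099, 0.0989]
orientation: [-0.189, -3.134, 0.003]
force: [-2.3, -0.8, 1.4]
opening: 0.0298
gripper_force: 40.0
```

```bash
python3 -c "
from h import *
s=read_state();print(s['wrist_torque'])
go([.5365,.2089,.099],83.1)"
```

```text
[-0.11027636  0.09230535 -0.01145813]
t 12.4 tool [0.5378 0.2099 0.0989] turn u [-0.02 -0.02 -0.  ] shift u [ 0.047 -0.045 -0.005] F [-2.3  -0.84  1.39] X [-0.993  0.12   0.   ]
```

Contact comes only at TCP z≈0.099, which is home height, so both holes seem to be on. I ease the side force, press 1 mm more and check with the camera.

move_arm --pt "0 0 0 0.02 0 0 20" --pt "0 0 0 0.02 0 0.02 20" --pt "0 0 0 0 0 0.02 20" --pt "0 0 0 0 0 0.02 20" --pt "0 0 0 0 0 0 20" --pt "0 0 0 0 0 0 20" --pt "0 0 0 0 0 0 20" --pt "0 0 0 0 0 0 20" --pt "0 0 0 0 0 0 20" --pt "0 0 0 0 0 0 20"

```text
t: 13.4
tool_pos: [0.5368, 0.2101, 0.0973]
orientation: [-0.189, -3.134, 0.003]
force: [2.9, 1.6, 2.6]
opening: 0.0297
gripper_force: 40.0
```

```bash
cat > chk.py <<'E'
from h import *
s=read_state();print(s['wrist_torque'],s['force'],s['tool_pos'])
c=read_camera("wrist"); f=c["frame"]; w=cloud(c); h=np.hypot(w[...,0]-.5326,w[...,1]-.207)
X=np.array([.9927,-.1207]);Y=np.array([.1207,.9927]); q=w[...,:2]-[.535,.2086]; x=q@X;y=q@Y
Z=w[...,2]; ok=(Z>.05)&(Z<.1)
for nm,m in (("plate far end",ok&(x<-.046)&(x>-.055)&(abs(y)<.02)),("plate tip",ok&(x<-.069)&(x>-.073)&(abs(y)<.02)),("plate L",ok&(abs(x)<.07)&(y>.018)&(y<.023)),("plate R",ok&(abs(x)<.07)&(y<-.018)&(y>-.023)),("back L",ok&(h<.085)&(y>.03)&(x<0)),("back R",ok&(h<.085)&(y<-.03)&(x<0)),("plate near",ok&(x>.045)&(x<.073)&(abs(y)<.02))):
    print(nm,m.sum(),np.nanpercentile(Z[m],[25,50,75]).round(4) if m.any() else "")
E
python3 chk.py
```

```text
[ 0.11123799 -0.7659768  -0.07650171] [2.85915    1.60295629 2.64061003] [0.53682242 0.21007659 0.0972505 ]
plate far end 1443 [0.0803 0.0808 0.0812]
plate tip 655 [0.0803 0.0807 0.0812]
plate L 1402 [0.0804 0.0808 0.0813]
plate R 1533 [0.0804 0.0808 0.0813]
back L 10985 [0.0753 0.0757 0.0761]
back R 12059 [0.0753 0.0757 0.0761]
plate near 877 [0.0805 0.0809 0.0814]
```

The plate top sits 5.1 mm above the lamp back on all sides, so it is flat and home. I unload, release and retreat.

move_arm --pt "0 0 0 -0.01 -0.02 -0.04 20" --pt "0 0 0 -0.01 -0.02 -0.02 20" --pt "0 0 0 0 0 0 20" --pt "0 0 0 0 0 0 50" --pt "0 0 0 0 0 0 50" --pt "0 0 0 0 0 0 50" --pt "0 0 0 0 0 0 50" --pt "0 0 0 0 0 0 50" --pt "0 0 0 0 0 0 50" --pt "0 0 0 0 0 0 50"

```text
t: 14.45
tool_pos: [0.5371, 0.2089, 0.0986]
orientation: [-0.189, -3.134, 0.003]
force: [-0.2, 0.2, 0.7]
opening: 0.0501
gripper_force: 0.0
```

move_arm --pt "0 0 0 0 0 -0.2 50" --pt "0 0 0 0 0 -0.5 50" --pt "0 0 0 0 0 -1 50" --pt "0 0 0 0 0 -1 50" --pt "0 0 0 0 0 -1 50" --pt "0 0 0 0 0 -1 50" --pt "0 0 0 0 0 0 50" --pt "0 0 0 0 0 0 50" --pt "0 0 0 0 0 0 50" --pt "0 0 0 0 0 0 50"

```text
t: 15.45
tool_pos: [0.5366, 0.2089, 0.2147]
orientation: [-0.189, -3.131, 0.004]
force: [-0.6, 0.2, 0.5]
opening: 0.05
gripper_force: 0.0
```

```bash
python3 chk.py; python3 -c "
from h import *
save('w5.png',read_camera('wrist')['frame'])"
```

```text
[ 0.04068638 -0.0714065  -0.01730563] [-0.59814071  0.22409658  0.54146163] [0.53659531 0.20889777 0.21470902]
plate far end 526 [0.0818 0.0823 0.0828]
plate tip 243 [0.0818 0.0822 0.0827]
plate L 904 [0.0818 0.0823 0.0828]
plate R 899 [0.0818 0.0823 0.0828]
back L 4209 [0.0768 0.0773 0.0778]
back R 4621 [0.0769 0.0773 0.0778]
plate near 882 [0.0819 0.0823 0.0829]
```

View pics/w5.png

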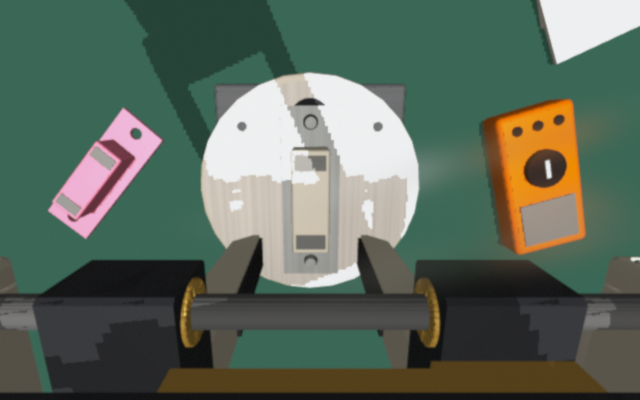

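The tray lies flat on the lamp, released, with studs showing in both holes at (310,122) and (310,261). The gripper is clear.

```bash
python3 -c "
from plant import close_job
print(close_job())"
```

```text
the job is handed in; nothing more can be done
None
```

The steel driver tray is on the lamp with both studs through its holes, flat and fully home and released. I handed the job in at about 15.5 s; no verdict came back. The wrist force readings stayed low, at most about 5 N up from the tray's hanging weight.

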